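# Line up and hold the last ferrite tile for screwing down

### The job

Lay the straightedge flat on the panel and push it flush against the front edges of the two screwed-down tiles, so that the loose tile between them comes into line, and leave it there. Then slide the white spacer down onto the panel, about the middle of whichever joint beside the loose tile is wide enough for it, and push sideways with it until the loose tile closes flush against its other neighbour. Finish holding it like that, still gripping the spacer and pressing the tile firmly against its neighbour so that a colleague can drive the screw; leave the other things on the bench alone.

Things in the scene. Friction and masses are not known exactly. Their poses are not given: they have to be found in the camera images.
- bay (a point): Middle of the open bay on the top face of the fixed carrier panel (galvanised board 250 x 380 mm, top 16 mm above the bench). x: across the tile row, away from the robot; y: along the row; z up. The bay is 116 mm wide (y -58 to +58 mm); the tile row's front edge is at x = -50 mm, its back at +50; bare board reaches to x = -165. Two clamps 33 mm high at the board's far edge.
- laid_left: Dark ferrite tile screwed to the panel on the +y side of the bay, 100 x 100 x 7 mm, steel screw head in its middle; fixed. Origin at the centre of its underside, at y = +108 mm from bay; axes as bay.
- laid_right: The like tile screwed to the panel on the -y side of the bay, 100 x 100 x 7 mm; fixed. Origin at the centre of its underside, at y = -108 mm from bay; axes as bay.
- tile_mid (a point): Centre of the loose dark tile, 100 x 100 x 7 mm, 0.36 kg, empty screw hole, 3.5 mm above the panel's face. Axes along its edges, as bay when square. It lies in the bay nearer to one neighbour (joint 2 to 5 mm there, 10.5 to 14 mm on the other side), sticks out 3 to 7 mm towards the robot, may be slightly askew, and slides on the panel against friction (about 2 to 4 N).
- straightedge_mid (a point): Centre of the straightedge, an aluminium box bar 300 mm long (its y), 20 mm wide (its x), 40 mm tall (its z), about 0.28 kg, both long sides alike; the point is 20 mm above its underside. It starts loose and askew on the bare board in front of the tile row. When flush, its centre is at x = -60 mm from bay.
- spacer_grip (a point): Centre of the grip of the white plastic spacer: a block 30 mm long (x), 14 mm thick (y), 32 mm high; the point is 36 mm above the foot, 16 mm below the top. Below it the blade: 60 mm long (x), 9 mm thick (y), 20 mm high, its lowest 3 mm only 5 mm thick. 50 g, same either way round. It starts upright in the slot of its wooden rest.
- rest_slot (a point): Fixed wooden rest of the spacer, 100 x 50 x 14 mm, with an open-topped slot along x, 64 x 11 mm and 8 mm deep; the point is the middle of the slot's floor, 6 mm above the bench. It may be on either side of the panel.

How it is judged:
By the outcome, as a careful person would: the job done as asked, in the order asked, and still so for the second after the job is handed in, while the arm keeps its last pose, push and grip.
It also fails if it takes over 54 s, if anything falls off the work surface, if the arm or the gripper's body presses on something with over 40 N, if the wrist force passes 120 N, or if a joint passes its speed limit or range.

### The arm

A 6-joint arm with a two-finger parallel gripper is mounted at the origin on the work surface. World frame = base frame: x ahead of the robot, y to its left, z up, the work surface at z = 0. Lengths are in mm, angles in rad, forces in N, time in s.
With the tool pointing down it reaches from about 300 to 775 mm from the base axis. Payload 14.6 kg.
Tool frame: the origin (TCP) lies between the finger pads; the fingertips stand 25 mm ahead of it and the grasp point (between the pads) lies 6 mm ahead of it; z points along the fingers, x is the direction in which the jaws open and shut, and the axes are right-handed (so a half turn about z gives the same grasp; the last joint's range is limited). The gripper opens to 94 mm and grips with 3 to 60 N. Pads are 16 mm wide; open, the fingers measure 119 mm over their backs; the gripper's body (75 mm by 177 mm) begins 78 mm behind the grasp point.
Start: joints at [1.185, 0.3, 1.521, -0, 1.321, -0.067], TCP at [172.382, 522.277, 202.846] pointing down, gripper open.
Joint ranges: [-3.03, 3.03], [-0.79, 2.21], [0.23, 2.52], [-1.04, 4.18], [0, 3.07], [-2.55, 2.55]. Speed limits (rad/s): [2.22, 2.22, 2.57, 3.14, 3.14, 3.14].

### API

Orientations are given as [roll, pitch, yaw] about the fixed x, y, z axes, in that order (R = Rz(yaw) Ry(pitch) Rx(roll)).
In Python, from cell import manip gives the robot as it stands.
- The arm moves only by the tool apply_moves, never from a script. Its argument "series" is a list of rows, each a list of 3 entries, a list of its own where there are three numbers: the shift along the world's x, y, z in cm, then the turn, a rotation vector about the world's x, y, z in rad, then the opening in per cent of the stroke, from 0 (shut) to 100 (fully open). A call has exactly 10 rows; each row is the pose to reach, as a shift and turn from the pose commanded when the call began; what a row does not reach only later rows make up. A row lasts 1/8 s, in which the tool goes at most 62.5 mm and 10.7 degrees, less where a joint would pass 70% of its speed; a pose out of reach is approached as far as the arm can. A call with a gripper value outside its range is refused whole. The fingers move at their own pace and stop on an object; "grip_force" is the grip in N (left out, the last holds). Time passes only in rows, so rows that repeat a pose let the fingers close, or fill a call up. It gives the time, the measured TCP pose, the force and the opening at its end, in the units of the state.
- manip.read_state(): the state, without advancing time (a new reading comes with each control period).
- manip.camera(name): name is "scene" or "top" or "wrist"; returns (picture, depth): 384x512x3 uint8, red, green, blue; 384x512 float32, mm along the optical axis (not along the pixel's ray), 0 where there is no reading.
- manip.camera_info(name): a dict with "intrinsics" (3x3 intrinsics, pixels), "dist" ([k1, k2, p1, p2, k3] as OpenCV has them; the pictures are not rectified), "extrinsics" (4x4, takes a point from world to camera coordinates); the wrist camera has in their place "hand_eye" (4x4, takes a point from camera to tool coordinates, whose origin is the TCP and whose axes are the tool frame's). Camera axes: x right, y down, z forward; pixel columns grow to the right and rows downward; lengths in mm; the calibration is good to about 2 mm. A picture is of the moment at which its call begins: read the wrist's pose just before it. camera_info takes no time and is no camera call.
- manip.sign_off(): hands the job in, once; it reports no verdict.
The state is a dict: "clock": time; "joints": joint angles; "qd": joint speeds; "effort": joint torques, N m; "eef_pos": TCP position; "eef_rot": TCP orientation; "wrist_force": force on the tool from outside, world axes, zero at the start; "moment": the same for the moment, N m; "finger_gap": finger opening in mm.
Only numpy, scipy, OpenCV 4.12 (cv2) and the standard library are available. Lean on these libraries where they do the work, as an engineer would, in place of code of your own. Each camera call takes 0.05 s, during which the arm holds its last target.

## Working session

There is one attempt and no reset: what is moved stays moved. The work goes in short steps, Python scripts to look and compute and a tool call to move; the robot and the scene stay as the last step left them, time stands still between calls to the robot, and variables do not carry over. Pictures are saved under pics/ and viewed, and the job is handed in when it is done.

Besides the shell and the picture viewer there is one more tool, called after "Call:" as name([rows], argument=value, ...), one row to a line, values as JSON. apply_moves: Moves the arm, as the interface text tells. Its arguments: {"type":"object","properties":{"series":{"type":"array","items":{"type":"array"}},"grip_force":{"type":"number"}},"required":["series"]}

```bash
ls; mkdir -p pics; cat > h.py <<'E'
import numpy as np, cv2
from cell import manip
from scipy.spatial.transform import Rotation as R
def shot(n,f):
    im,d=manip.camera(n); cv2.imwrite('pics/'+f+'.png',cv2.cvtColor(im,cv2.COLOR_RGB2BGR)); np.savez('pics/'+f+'.npz',im=im,d=d); return im,d
E
python3 - <<'E'
from h import *
s=manip.read_state(); print(s)
for n in('scene','top','wrist'): print(n,manip.camera_info(n)); 
shot('scene','s0'); shot('top','t0')
E
```

```text
pics
{'clock': 0.0, 'joints': array([ 1.18539710e+00,  3.00431215e-01,  1.52158813e+00,  2.56175229e-05,
        1.32067398e+00, -6.66083644e-02]), 'qd': array([ 0.00109641, -0.00214013,  0.00152964,  0.00054083, -0.00192045,
        0.00073891]), 'effort': array([ 1.00079007e-03, -5.31803584e+01, -3.52741349e+01,  7.08603510e-02,
        2.43503298e-02, -1.34575030e-04]), 'eef_pos': array([172.28263138, 522.04579719, 202.30522336]), 'eef_rot': array([-3.14149464e+00,  1.09656980e-03,  1.25199917e+00]), 'wrist_force': array([ 0.02421264, -0.1914587 ,  0.01132099]), 'moment': array([-0.03514043, -0.00649675,  0.01912841]), 'finger_gap': 93.84463369492403}
scene {'intrinsics': array([[364.6007232 ,   0.        , 250.0580899 ],
       [  0.        , 364.6007232 , 187.80792513],
       [  0.        ,   0.        ,   1.        ]]), 'dist': array([-0.06090891,  0.        ,  0.        ,  0.        ,  0.        ]), 'extrinsics': array([[-1.89880190e-01,  9.81551816e-01,  2.23952169e-02,
         1.15004991e+02],
       [ 6.53855736e-01,  1.43437792e-01, -7.42898564e-01,
        -3.09796168e+
[... 695 characters left out ...]
e+03],
       [ 0.00000000e+00,  0.00000000e+00,  0.00000000e+00,
         1.00000000e+00]])}
wrist {'intrinsics': array([[266.36330541,   0.        , 253.36933445],
       [  0.        , 266.36330541, 189.94949987],
       [  0.        ,   0.        ,   1.        ]]), 'dist': array([0.01580987, 0.        , 0.        , 0.        , 0.        ]), 'hand_eye': array([[ 9.99999643e-01, -2.65264343e-04, -8.01817456e-04,
         6.20531209e-01],
       [ 4.40911040e-04,  9.73718312e-01,  2.27755249e-01,
        -6.47937647e+01],
       [ 7.20328994e-04, -2.27755521e-01,  9.73718082e-01,
        -1.81406960e+02],
       [ 0.00000000e+00,  0.00000000e+00,  0.00000000e+00,
         1.00000000e+00]])}
```

View pics/s0.png

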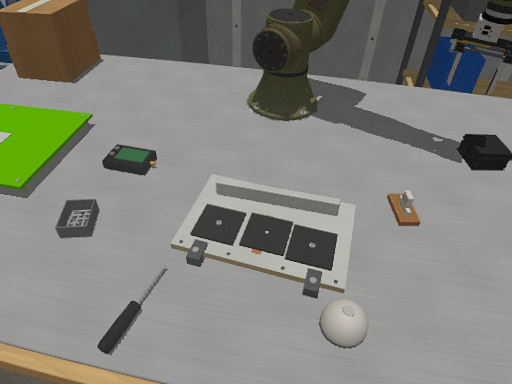

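View pics/t0.png

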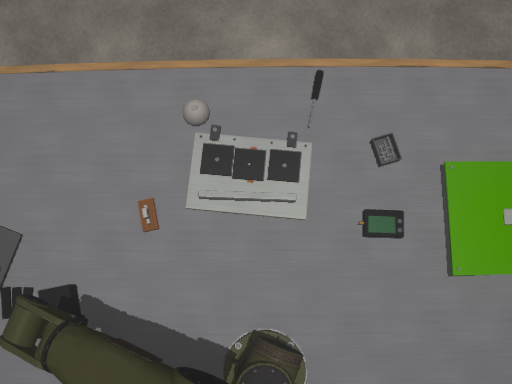

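The top view shows the board, tiles at px (217,160), (249,164) and (284,166), the bar at about (247,196), and the rest with the spacer at (148,215) on the +y side. I'll get rough positions first, then look closer with the wrist camera.

```bash
cat >> h.py <<'E'
def ray(n,px,st=None):
    ci=manip.camera_info(n); u=cv2.undistortPoints(np.array(px,float).reshape(-1,1,2),ci['intrinsics'],ci['dist']).reshape(-1,2)
    d=np.c_[u,np.ones(len(u))]
    if n=='wrist':
        H=ci['hand_eye']; T=np.eye(4); T[:3,:3]=R.from_euler('xyz',st['eef_rot']).as_matrix(); T[:3,3]=st['eef_pos']; M=T@H
    else: M=np.linalg.inv(ci['extrinsics'])
    return M[:3,3], d@M[:3,:3].T
def onz(n,px,z,st=None):
    o,d=ray(n,px,st); t=(z-o[2])/d[:,2]; return o+d*t[:,None]
def proj(n,P,st=None):
    P=np.array(P,float).reshape(-1,3); ci=manip.camera_info(n)
    if n=='wrist':
        T=np.eye(4); T[:3,:3]=R.from_euler('xyz',st['eef_rot']).as_matrix(); T[:3,3]=st['eef_pos']; E=np.linalg.inv(T@ci['hand_eye'])
    else: E=ci['extrinsics']
    return cv2.projectPoints(P,cv2.Rodrigues(E[:3,:3])[0],E[:3,3],ci['intrinsics'],ci['dist'])[0].reshape(-1,2)
E
python3 - <<'E'
from h import *
np.set_printoptions(precision=1,suppress=True)
print(onz('top',[(217,160),(249,164),(284,166)],23))
print(onz('top',[(195,134),(312,143),(308,218),(187,211)],16))
print('bar',onz('top',[(199,194),(296,200)],56))
print('rest',onz('top',[(141,202),(154,199),(158,229),(144,231),(148,215)],14))
E
```

```text
[[651.7 144.4  23. ]
 [637.6  42.2  23. ]
 [630.1 -69.   23. ]]
[[ 741.4  217.8   16. ]
 [ 707.3 -160.8   16. ]
 [ 463.9 -141.9   16. ]
 [ 488.9  238.3   16. ]]
bar [[ 535.7  195.8   56. ]
 [ 514.6 -102.8   56. ]]
rest [[519.1 386.8  14. ]
 [528.5 345.1  14. ]
 [432.6 329.4  14. ]
 [426.4 373.9  14. ]
 [477.2 362.7  14. ]]
```

Call:
apply_moves([
  [[41,-46,0],[0,0,0.22],100],
  [[41,-46,0],[0,0,0.22],100],
  [[41,-46,0],[0,0,0.22],100],
  [[41,-46,0],[0,0,0.22],100],
  [[41,-46,0],[0,0,0.22],100],
  [[41,-46,0],[0,0,0.22],100],
  [[41,-46,0],[0,0,0.22],100],
  [[41,-46,0],[0,0,0.22],100],
  [[41,-46,0],[0,0,0.22],100],
  [[41,-46,0],[0,0,0.22],100],
])

```text
clock: 1.35
eef_pos: [583.4, 60.3, 202.6]
eef_rot: [-3.141, 0.0, 1.472]
wrist_force: [0.3, 0.4, -0.9]
finger_gap: 93.7
```

```bash
python3 - <<'E'
from h import *
import json
s=manip.read_state(); print(s['clock'],s['eef_pos'],s['eef_rot'],s['qd'])
shot('wrist','w1'); np.savez('pics/w1s.npz',eef_pos=s['eef_pos'],eef_rot=s['eef_rot'])
E
```

```text
1.35 [583.43517322  60.34525449 202.56236971] [-3.14121412e+00  4.60495623e-05  1.47153123e+00] [-0.63858728  0.57091373 -0.76786956  0.00116831  0.18931421 -0.64076816]
```

View pics/w1.png

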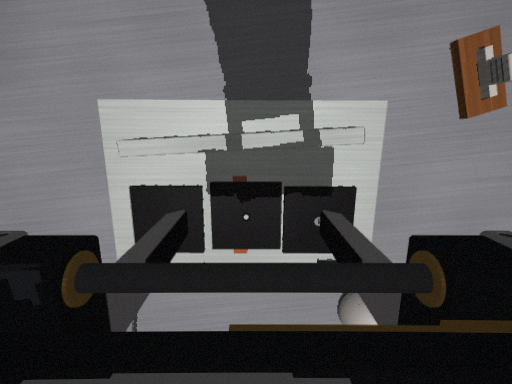

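```bash
python3 - <<'E'
from h import *
s=manip.read_state(); print(s['clock'],s['eef_pos'],s['eef_rot'],s['qd'])
im,d=shot('wrist','w2'); np.savez('pics/w2s.npz',eef_pos=s['eef_pos'],eef_rot=s['eef_rot'])
c=im[90:270,90:400,::-1]; cv2.imwrite('pics/w2c.png',cv2.resize(c,None,fx=2.58,fy=2.58,interpolation=cv2.INTER_NEAREST))
c=im[20:130,430:512,::-1]; cv2.imwrite('pics/w2r.png',cv2.resize(c,None,fx=5,fy=5,interpolation=cv2.INTER_NEAREST))
E
```

```text
1.4 [586.22075026  55.73949451 201.91017253] [-3.14157159e+00  1.26289409e-03  1.46848318e+00] [ 0.07190879 -0.05234322  0.09281083  0.00432339 -0.03063795  0.11476365]
```

View pics/w2c.png

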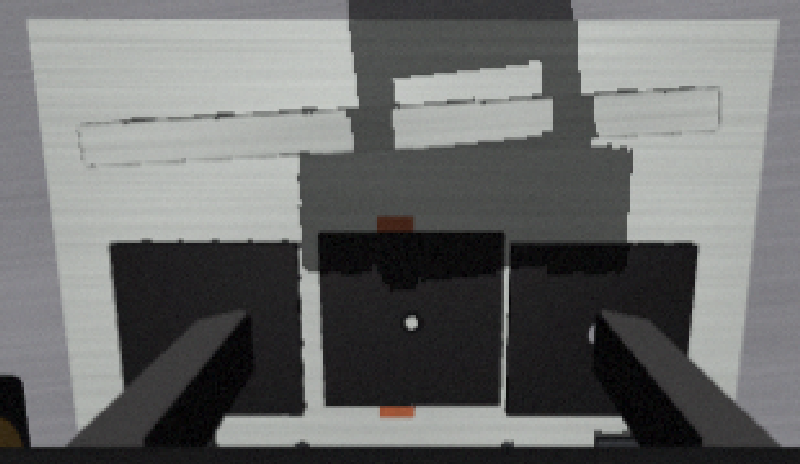

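View pics/w2r.png

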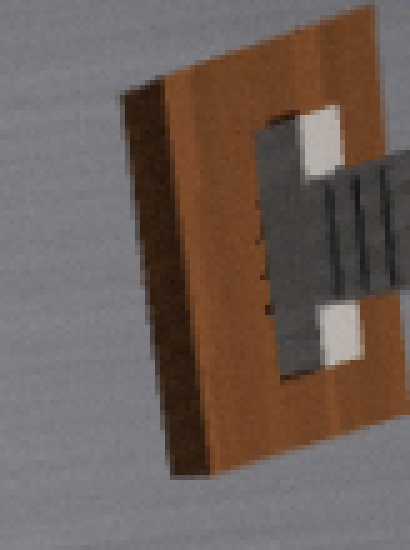

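```bash
cat > m.py <<'E'
from h import *
np.set_printoptions(precision=2,suppress=True)
s=dict(np.load('pics/w2s.npz'))
f=lambda l:[(90+x/2.58-.3,90+y/2.58-.3) for x,y in l]
W=lambda l,z:onz('wrist',f(l),z,s)
fr=W([(110,243),(300,241.5)],23); fl=W([(509,243.5),(697,243.5)],23); fm=W([(319,233),(504,232)],23); bm=W([(501,404.5),(324,406)],23)
print(fr,fl,fm,bm)
A=np.vstack([fr,fl]); p=np.polyfit(A[:,1],A[:,0],1); print('row front slope',p,'resid',A[:,0]-np.polyval(p,A[:,1]))
yaw=-np.arctan(p[0]); print('yaw',yaw)
bar=W([(78,124),(718,88),(718,130),(85,165)],56); print('bar',bar, bar.mean(0), np.linalg.norm(bar[1]-bar[0]),np.linalg.norm(bar[3]-bar[0]))
brd=W([(27,18),(778,18)],16); print('board front',brd,np.linalg.norm(brd[1]-brd[0]), (brd[1]-brd[0])[:2])
ex=np.array([np.cos(yaw),np.sin(yaw)]); ey=np.array([-ex[1],ex[0]])
# y edges
for n,l,z in (('R inner bottom',[(301,260),(303,380)],16),('mid -y',[(320,260),(323,380)],23),('mid +y',[(504,260),(501,380)],23),('L inner bottom',[(509,260),(506,380)],23),('R outer',[(111,260)],23),('L outer',[(697,260)],16),('boardends',[(27,18),(778,18)],16)):
    P=W(l,z)[:,:2]; print(n,P@ex,P@ey)
print('front',A[:,:2]@ex,'mid front',fm[:,:2]@ex,'mid back',bm[:,:2]@ex,'bar u',bar[:,:2]@ex,bar[:,:2]@ey)
g=lambda l:[(430+x/5-.4,20+y/5-.4) for x,y in l]
r=onz('wrist',g([(165,75),(372,5),(410,412),(212,475)]),14,s); print('rest',r)
sl=onz('wrist',g([(255,128),(282,380),(300,115),(320,365)]),14,s); print('slot edge',sl)
bl=onz('wrist',g([(300,113),(340,105),(363,358),(320,365)]),26,s); print('blade top',bl,np.linalg.norm(bl[0]-bl[3]))
E
python3 m.py
```

```text
[[ 580.07 -111.46   23.  ]
 [ 589.59  -10.48   23.  ]] [[602.1  100.7   23.  ]
 [612.36 200.42  23.  ]] [[586.04   0.27  23.  ]
 [595.58  98.52  23.  ]] [[694.5   89.28  23.  ]
 [685.22 -10.5   23.  ]]
row front slope [  0.1  591.35] resid [ 0.37 -0.66  0.23  0.06]
yaw -0.10416788250949896
bar [[517.48 -98.52  56.  ]
 [531.65 198.18  56.  ]
 [550.74 198.13  56.  ]
 [536.49 -99.4   56.  ]] [534.09  49.6   56.  ] 297.03884197095726 19.034791195388827
board front [[ 462.85 -132.17   16.  ]
 [ 501.67  244.61   16.  ]] 378.77361964282534 [ 38.82 376.78]
R inner bottom [599.31 669.86] [49.74 48.19]
mid -y [597.64 666.85] [61.25 60.72]
mid +y [597.45 666.62] [160.35 160.61]
L inner bottom [597.45 666.62] [163.04 163.42]
R outer [597.85] [-50.96]
L outer [598.9] [266.69]
boardends [474.08 473.52] [-83.32 295.45]
front [588.52 587.48 588.37 588.2 ] mid front [582.83 582.11] mid back [681.46 682.6 ] bar u [524.92 508.16 527.16 543.92] [-44.18 252.38 254.32 -43.08]
rest [[438.09 330.74  14.  ]
 [428.37 378.5   14.  ]
 [525.21 399.41  14.  ]
 [535.65 350.76  14.  ]]
slot edge [[452.64 353.61  14.  ]
 [513.57 366.32  14.  ]
 [450.94 364.17  14.  ]
 [510.92 375.48  14.  ]]
blade top [[452.81 354.34  26.  ]
 [452.14 363.45  26.  ]
 [510.78 375.56  26.  ]
 [511.28 365.33  26.  ]] 59.49923013858027
```

```bash
python3 - <<'E'
from h import *
s=manip.read_state(); print(s['clock'],s['eef_pos'],s['eef_rot'],s['qd'])
E
```

```text
1.45 [584.34429777  58.28745854 201.65458165] [-3.14055822e+00  7.31867744e-04  1.46770790e+00] [ 0.07774204 -0.05398258  0.07378571  0.01585204 -0.00795513  0.06224161]
```

Call:
apply_moves([
  [[-4.3,-0.4,-1],[0,0,0],100],
  [[-8.6,-0.7,-4],[0,0,0],100],
  [[-8.6,-0.7,-7],[0,0,0],100],
  [[-8.6,-0.7,-10],[0,0,0],100],
  [[-8.6,-0.7,-13],[0,0,0],100],
  [[-8.6,-0.7,-14.8],[0,0,0],100],
  [[-8.6,-0.7,-15.5],[0,0,0],100],
  [[-8.6,-0.7,-15.7],[0,0,0],100],
  [[-8.6,-0.7,-15.8],[0,0,0],100],
  [[-8.6,-0.7,-15.8],[0,0,0],100],
])

```text
clock: 2.7
eef_pos: [496.6, 55.3, 45.3]
eef_rot: [3.141, -0.0, 1.472]
wrist_force: [-0.4, 0.0, -0.6]
finger_gap: 93.8
```

```bash
python3 - <<'E'
from h import *
s=manip.read_state(); print(s['clock'],s['eef_pos'],s['eef_rot'],s['qd'],s['wrist_force'])
im,d=shot('wrist','w3')
E
```

```text
2.7 [496.61747148  55.30482742  45.32802068] [ 3.14080294e+00 -1.18136054e-04  1.47197040e+00] [-4.18796267e-04  9.52304125e-04 -2.46787163e-04  5.44172805e-04
  9.64359955e-05  1.72869952e-03] [-0.44371124  0.03401787 -0.58569842]
```

View pics/w3.png

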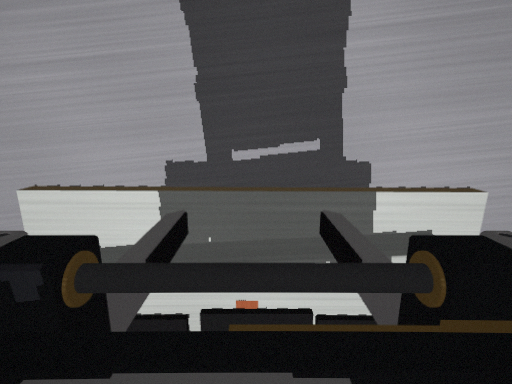

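Call:
apply_moves([
  [[0.5,-0.05,-0.1],[0,0,0],100],
  [[1.1,-0.11,-0.1],[0,0,0],100],
  [[1.7,-0.18,-0.1],[0,0,0],100],
  [[2.3,-0.24,-0.1],[0,0,0],100],
  [[2.9,-0.3,-0.1],[0,0,0],100],
  [[3.5,-0.36,-0.1],[0,0,0],100],
  [[4.1,-0.42,-0.1],[0,0,0],100],
  [[4.7,-0.48,-0.1],[0,0,0],100],
  [[5.2,-0.54,-0.1],[0,0,0],100],
  [[5.7,-0.59,-0.1],[0,0,0],100],
])

```text
clock: 4.0
eef_pos: [553.7, 49.3, 43.8]
eef_rot: [-3.142, -0.0, 1.472]
wrist_force: [0.2, -0.6, 0.4]
finger_gap: 93.8
```

```bash
python3 - <<'E'
from h import *
s=manip.read_state(); print(s['clock'],s['eef_pos'],s['eef_rot'],s['wrist_force'],s['moment'])
im,d=shot('wrist','w4');im,d=shot('scene','s4')
cv2.imwrite('pics/s4c.png',cv2.resize(im[165:300,160:380,::-1],None,fx=3.5,fy=3.5,interpolation=cv2.INTER_CUBIC))
E
```

```text
4.0 [553.69971631  49.32561448  43.83440043] [-3.14158818e+00 -1.45723334e-05  1.47194690e+00] [ 0.22794747 -0.64097697  0.41831489] [-0.00713585 -0.00017593  0.00549843]
```

View pics/s4c.png

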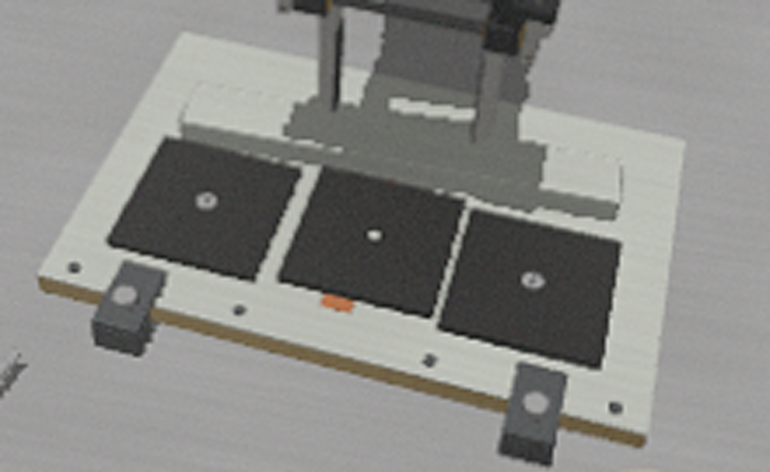

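View pics/w4.png

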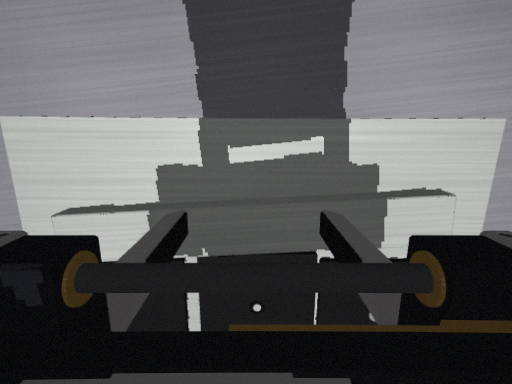

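Call:
apply_moves([
  [[0.2,-0.02,0],[0,0,0],100],
  [[0.4,-0.04,0],[0,0,0],100],
  [[0.6,-0.06,0],[0,0,0],100],
  [[0.75,-0.08,0],[0,0,0],100],
  [[0.9,-0.09,0],[0,0,0],100],
  [[1.0,-0.1,0],[0,0,0],100],
  [[1.1,-0.11,0],[0,0,0],100],
  [[1.2,-0.12,0],[0,0,0],100],
  [[1.3,-0.13,0],[0,0,0],100],
  [[1.3,-0.13,0],[0,0,0],100],
])

```text
clock: 5.35
eef_pos: [566.4, 48.1, 43.8]
eef_rot: [-3.142, 0.0, 1.472]
wrist_force: [-0.0, 0.3, 0.2]
finger_gap: 93.8
```

```bash
python3 - <<'E'
from h import *
s=manip.read_state(); print(s['clock'],s['eef_pos'],s['wrist_force'],s['moment'])
im,d=shot('wrist','w5')
E
```

```text
5.35 [566.41747572  48.06443842  43.81779866] [-0.04539557  0.31029249  0.23557132] [0.01221135 0.01034221 0.01318741]
```

View pics/w5.png

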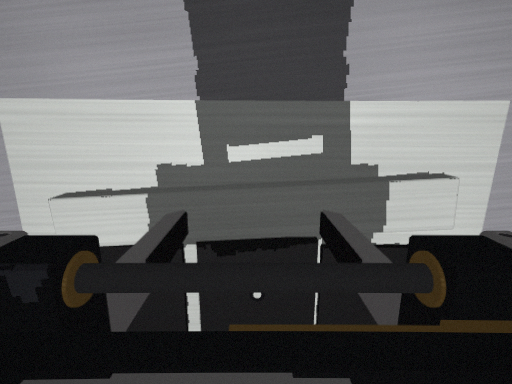

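```bash
python3 - <<'E'
from h import *
np.set_printoptions(precision=1,suppress=True)
s=manip.read_state(); z=np.load('pics/w5.npz'); d=z['d']
ci=manip.camera_info('wrist')
T=np.eye(4); T[:3,:3]=R.from_euler('xyz',s['eef_rot']).as_matrix(); T[:3,3]=s['eef_pos']; M=T@ci['hand_eye']
ex=np.array([.99465,-.10332]);ey=np.array([.10332,.99465])
for c in(70,100,230,250,300,420,445):
  print('col',c)
  for r in range(110,250,8):
    o,v=ray('wrist',[(c,r)],s); P=o+v[0]*d[r,c]; print(r,[round(float(q),1) for q in(P[:2]@ex,P[:2]@ey,P[2])],end=' ')
  print()
im,d=shot('scene','s5')
cv2.imwrite('pics/s5c.png',cv2.resize(im[165:300,160:380,::-1],None,fx=3.5,fy=3.5,interpolation=cv2.INTER_CUBIC))
E
```

```text
col 70
110 [481.9, -30.3, 17.0] 118 [487.6, -31.9, 15.9] 126 [493.4, -32.3, 16.7] 134 [499.4, -34.3, 15.1] 142 [505.5, -35.4, 14.8] 150 [511.5, -35.9, 15.4] 158 [517.7, -36.7, 15.7] 166 [524.0, -37.6, 15.8] 174 [530.4, -38.9, 15.3] 182 [536.8, -39.4, 16.1] 190 [543.5, -41.0, 15.2] 198 [545.0, -28.5, 34.3] 206 [550.8, -28.6, 35.4] 214 [556.9, -29.2, 35.9] 222 [563.5, -30.8, 35.0] 230 [570.2, -32.4, 34.0] 238 [526.0, 52.0, 150.8] 246 [526.1, 55.6, 156.1] 
col 100
110 [481.6, -8.9, 15.7] 118 [487.3, -9.9, 15.1] 126 [493.2, -10.5, 15.5] 134 [499.2, -10.7, 16.6] 142 [505.2, -12.0, 15.7] 150 [511.4, -12.9, 15.3] 158 [517.6, -13.6, 15.6] 166 [524.0, -15.0, 14.5] 174 [530.2, -14.9, 16.1] 182 [536.8, -16.3, 15.1] 190 [543.3, -16.8, 15.8] 198 [544.8, -6.2, 35.0] 206 [550.6, -6.3, 36.1] 214 [556.4, -6.5, 37.1] 222 [563.2, -8.2, 35.5] 230 [569.8, -9.3, 35.0] 238 [575.8, -9.4, 36.1] 246 [582.3, -10.2, 36.2] 
col 230
110 [480.9, 88.7, 16.1] 118 [486.7, 88.6, 15.9] 126 [492.6, 88.5, 16.0] 134 [498.6, 88.3, 15.2] 142 [504.6, 88.2, 15.4] 150 [510.8, 88.1, 15.1] 158 [517.0, 88.1, 15.9] 166 [523.3, 88.
[... 1388 characters left out ...]
236.4, 18.8] 182 [531.7, 227.0, 35.2] 190 [537.6, 227.8, 35.3] 198 [543.8, 229.0, 34.8] 206 [549.6, 229.3, 35.7] 214 [555.6, 229.8, 36.3] 222 [562.1, 231.1, 35.7] 230 [568.3, 231.8, 36.0] 238 [525.9, 156.7, 150.0] 246 [526.8, 154.6, 153.7] 
col 445
110 [480.7, 249.4, 16.0] 118 [486.4, 251.1, 15.0] 126 [492.3, 251.8, 15.5] 134 [498.2, 252.7, 15.6] 142 [504.2, 253.4, 16.1] 150 [510.2, 254.2, 16.5] 158 [516.5, 256.1, 15.1] 166 [522.7, 256.7, 15.9] 174 [527.6, 251.6, 24.3] 182 [531.6, 244.5, 35.5] 190 [537.2, 244.6, 36.8] 198 [543.3, 245.9, 36.4] 206 [549.4, 247.0, 36.2] 214 [555.8, 248.8, 35.2] 222 [561.8, 249.2, 36.1] 230 [576.0, 265.4, 16.1] 238 [525.6, 163.6, 150.7] 246 [525.2, 159.0, 157.1]
```

View pics/s5c.png

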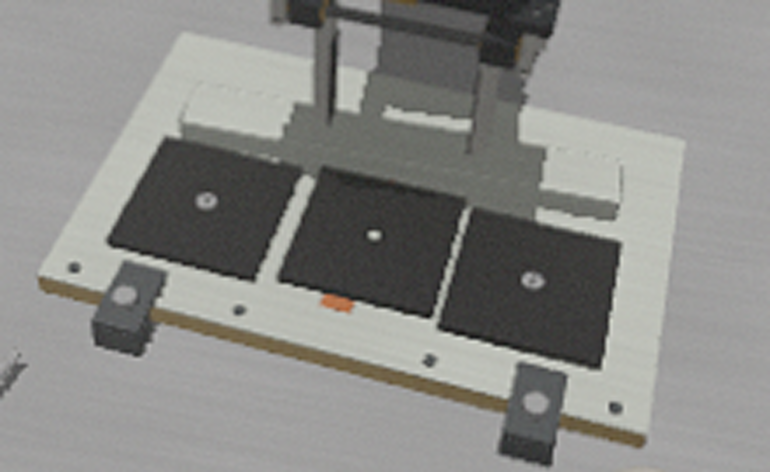

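```bash
python3 - <<'E'
from h import *
np.set_printoptions(precision=1,suppress=True)
s=manip.read_state();print(s['eef_pos'],s['finger_gap'],s['effort'])
Rm=R.from_euler('xyz',s['eef_rot']).as_matrix()
for a in(-53,53):
  for h in(25,8,-12):
    P=s['eef_pos']+Rm@[a,0,h]; p=proj('scene',[P])[0]; print(a,h,P,(p-[160,165])*3.5, proj('wrist',[P],s))
d=np.load('pics/w5.npz')['d']
for (c,r) in [(180,222),(175,230),(170,240),(330,222),(335,230)]: 
    o,v=ray('wrist',[(c,r)],s); P=o+v[0]*d[r,c]; print(c,r,P, Rm.T@(P-s['eef_pos']))
im=np.load('pics/w5.npz')['im']; cv2.imwrite('pics/w5c.png',cv2.resize(im[160:270,130:380,::-1],None,fx=3.2,fy=3.2,interpolation=cv2.INTER_NEAREST))
E
```

```text
[566.4  48.1  43.8] 94.30544065265686 [ -0.  -59.6 -29.8  -0.    0.1  -0. ]
-53 25 [561.1  -4.7  18.8] [321.4 141.1] [[187.5 209.7]]
-53 8 [561.1  -4.7  35.8] [322.1 123.5] [[182.  216.6]]
-53 -12 [561.1  -4.7  55.8] [322.8 102.1] [[174.2 226.2]]
53 25 [571.6 100.8  18.8] [471.7 175. ] [[318.6 209.7]]
53 8 [571.6 100.8  35.8] [474.3 157.4] [[324.  216.5]]
53 -12 [571.6 100.8  55.8] [477.6 136. ] [[331.6 226.2]]
180 222 [556.1   2.   63.1] [-46.8  -5.6 -19.3]
175 230 [556.7   2.3  75.6] [-46.5  -5.2 -31.8]
170 240 [558.7   2.1  85.5] [-46.6  -3.1 -41.7]
330 222 [563.9  96.7  67.5] [ 48.2  -7.3 -23.7]
335 230 [564.1  96.1  80.2] [ 47.5  -7.  -36.4]
```

View pics/w5c.png

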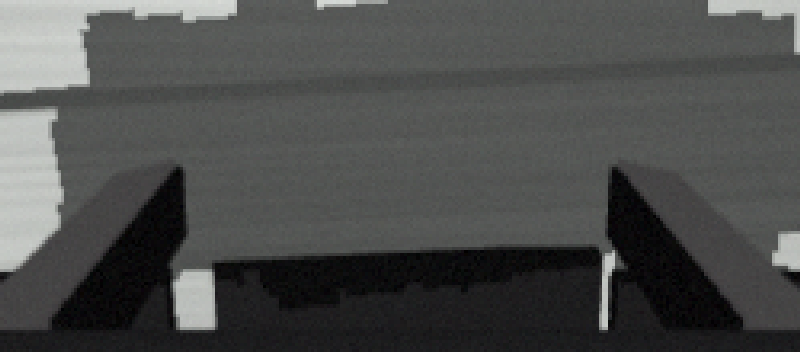

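```bash
python3 - <<'E'
from h import *
np.set_printoptions(precision=1,suppress=True)
sr=manip.read_state()
for n,s in (('w2',dict(np.load('pics/w2s.npz'))),('w3',dict(eef_pos=np.array([496.6,55.3,45.3]),eef_rot=np.array([3.1408,0,1.472]))),('w5',sr)):
  Rm=R.from_euler('xyz',s['eef_rot']).as_matrix(); d=np.load(f'pics/{n}.npz')['d']
  for r in (208,210,212,214,217,220):
    out=[]
    for c in range(176,196,3):
      o,v=ray('wrist',[(c,r)],s); P=o+v[0]*d[r,c]; out.append((Rm.T@(P-s['eef_pos'])).round(0).astype(int).tolist())
    print(n,r,out)
E
```

```text
w2 208 [[-109, 46, 180], [-105, 46, 178], [-101, 46, 179], [-97, 46, 181], [-92, 45, 177], [-88, 46, 180], [-84, 46, 179]]
w2 210 [[-109, 49, 179], [-51, -9, -5], [-49, -9, -5], [-97, 49, 181], [-92, 49, 179], [-88, 49, 180], [-84, 49, 180]]
w2 212 [[-52, -9, -9], [-50, -9, -9], [-48, -9, -9], [-47, -7, -4], [-92, 52, 179], [-88, 52, 180], [-84, 52, 179]]
w2 214 [[-51, -9, -13], [-49, -9, -14], [-48, -8, -10], [-47, -7, -7], [-93, 55, 180], [-89, 55, 180], [-84, 55, 179]]
w2 217 [[-49, -9, -19], [-48, -8, -17], [-46, -8, -16], [-47, -5, -7], [-93, 59, 180], [-89, 59, 179], [-84, 59, 180]]
w2 220 [[-48, -9, -24], [-47, -7, -20], [-47, -5, -15], [-47, -3, -7], [-93, 63, 179], [-89, 64, 180], [-84, 63, 178]]
w3 208 [[-64, 0, 31], [-61, 0, 29], [-59, 0, 31], [-56, 0, 29], [-54, 0, 30], [-51, 0, 30], [-49, 0, 30]]
w3 210 [[-64, 2, 30], [-51, -10, -6], [-49, -9, -4], [-56, 2, 30], [-54, 2, 29], [-51, 2, 30], [-49, 2, 31]]
w3 212 [[-52, -9, -9], [-51, -9, -7], [-48, -9, -9], [-47, -8, -5], [-54, 3, 29], [-51, 3, 29], [-49, 4, 31]]
w3 214 [[-51, -9, -14], [-49, -9, -13], [-48, -8, -10], [-47
[... 240 characters left out ...]
4, 11, 30], [-52, 10, 30], [-50, 11, 31]]
w5 208 [[-57, -6, 9], [-55, -7, 8], [-53, -6, 9], [-50, -7, 7], [-48, -6, 9], [-46, -7, 7], [-44, -6, 9]]
w5 210 [[-57, -5, 9], [-52, -9, -4], [-49, -9, -4], [-51, -5, 9], [-48, -5, 8], [-46, -5, 9], [-44, -5, 7]]
w5 212 [[-52, -9, -9], [-50, -9, -10], [-48, -9, -9], [-47, -8, -5], [-49, -3, 9], [-46, -4, 8], [-44, -3, 9]]
w5 214 [[-51, -9, -13], [-49, -9, -13], [-48, -7, -8], [-46, -7, -8], [-48, -2, 8], [0, -65, -181], [-44, -2, 8]]
w5 217 [[-49, -9, -19], [-49, -8, -15], [-46, -8, -15], [-46, -5, -8], [-49, 1, 9], [-46, 0, 8], [-44, 0, 7]]
w5 220 [[-48, -8, -23], [-47, -8, -21], [-47, -6, -15], [-47, -3, -7], [-49, 3, 9], [-46, 3, 8], [-44, 3, 8]]
```

The close view and the depth agree that the bar has tipped over. It now lies on its wide side, with its top at z≈36 and about 40 mm of width. In the pictures the open fingertips also end about 20 to 28 mm short of the stated 25 mm, so they pushed too high. I'll raise the tool, turn it across the bar and check how far the tips reach at a smaller opening.

Call:
apply_moves([
  [[0,0,4],[0,0,-0.18],70],
  [[0,0,8],[0,0,-0.36],70],
  [[0,0,9],[0,0,-0.54],70],
  [[0,0,9],[0,0,-0.72],70],
  [[0,0,9],[0,0,-0.9],70],
  [[0,0,9],[0,0,-1.08],70],
  [[0,0,9],[0,0,-1.26],70],
  [[0,0,9],[0,0,-1.44],70],
  [[0,0,9],[0,0,-1.525],70],
  [[0,0,9],[0,0,-1.525],70],
])

```text
clock: 6.7
eef_pos: [566.3, 48.1, 133.8]
eef_rot: [-3.142, 0.0, -0.052]
wrist_force: [0.1, 0.1, 0.6]
finger_gap: 65.7
```

```bash
python3 - <<'E'
from h import *
np.set_printoptions(precision=1,suppress=True)
s=manip.read_state(); print(s['clock'],s['eef_pos'],s['eef_rot'],s['joints'],s['finger_gap'])
im,d=shot('wrist','w6'); np.savez('pics/w6s.npz',eef_pos=s['eef_pos'],eef_rot=s['eef_rot'])
im,d=shot('scene','s6')
cv2.imwrite('pics/s6c.png',cv2.resize(im[115:300,160:380,::-1],None,fx=3.2,fy=3.2,interpolation=cv2.INTER_CUBIC))
Rm=R.from_euler('xyz',s['eef_rot']).as_matrix()
for a in(-33-6,39):
  for h in(25,0,-20):
    P=s['eef_pos']+Rm@[a,0,h]; p=proj('scene',[P])[0]; print(a,h,P,(p-[160,115])*3.2, proj('wrist',[P],s))
E
```

```text
6.7 [566.3  48.1 133.8] [-3.1  0.  -0.1] [0.  0.4 1.5 0.  1.2 0.1] 65.73508965288693
-39 25 [527.4  50.1 108.8] [380.4 179.4] [[204.2 211. ]]
-39 0 [527.4  50.1 133.8] [383.1 152.1] [[198.  221.6]]
-39 -20 [527.4  50.1 153.8] [385.3 129.4] [[191.7 232.3]]
39 25 [605.3  46.1 108.8] [359.1 250.4] [[300.5 211. ]]
39 0 [605.3  46.1 133.8] [361.5 222.6] [[306.5 221.6]]
39 -20 [605.3  46.1 153.8] [363.5 199.4] [[312.5 232.2]]
```

View pics/s6c.png

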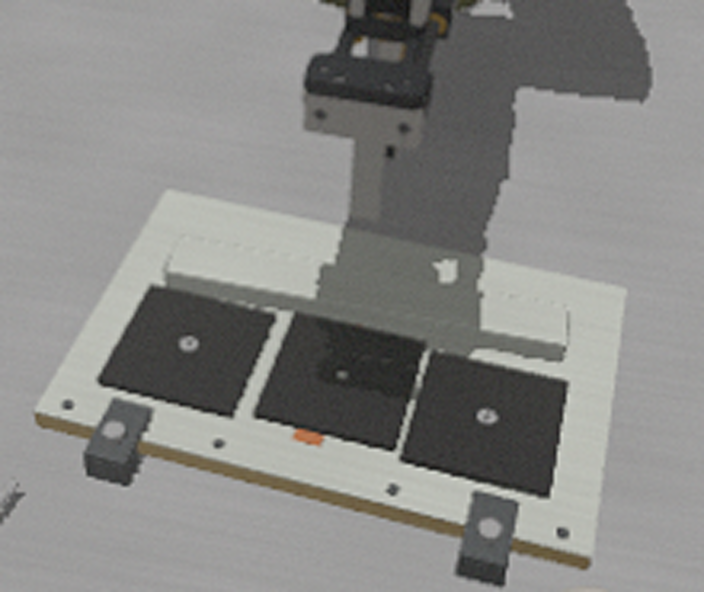

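View pics/w6.png

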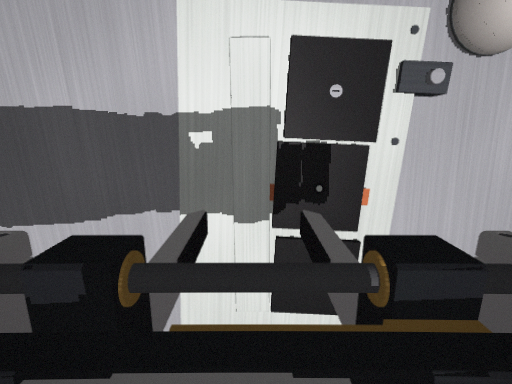

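The scene and wrist views agree that the tips end at about the reported TCP, 0 to 2 mm ahead of it. I'll use that from here on. In the wrist view the bar runs between columns 231 and 270, centred between the jaws.

To stand it up again I'll grip it across its 40 mm width and slide it over the board's front edge until it tips and leans there. Then I'll close the jaws on it, which pushes it upright.

Call:
apply_moves([
  [[-0.2,0,-3],[0,0,0],58],
  [[-0.2,0,-6],[0,0,0],58],
  [[-0.2,0,-8.5],[0,0,0],58],
  [[-0.2,0,-9.7],[0,0,0],58],
  [[-0.2,0,-10.3],[0,0,0],58],
  [[-0.2,0,-10.4],[0,0,0],58],
  [[-0.2,0,-10.4],[0,0,0],35],
  [[-0.2,0,-10.4],[0,0,0],35],
  [[-0.2,0,-10.4],[0,0,0],35],
  [[-0.2,0,-10.4],[0,0,0],35],
], grip_force=25)

```text
clock: 8.05
eef_pos: [564.5, 48.1, 30.4]
eef_rot: [-3.142, -0.001, -0.053]
wrist_force: [-3.2, -0.5, 6.2]
finger_gap: 39.7
```

Call:
apply_moves([
  [[0,0,0.2],[0,0,0],35],
  [[-1,0.1,0.2],[0,0,-0.01],35],
  [[-2.2,0.21,0.2],[0,0,-0.02],35],
  [[-3.4,0.33,0.2],[0,0,-0.03],35],
  [[-4.6,0.44,0.2],[0,0,-0.04],35],
  [[-5.8,0.56,0.2],[0,0,-0.051],35],
  [[-7,0.67,0.2],[0,0,-0.051],35],
  [[-7.6,0.73,0.2],[0,0,-0.051],35],
  [[-7.9,0.76,0.1],[0,0,-0.051],35],
  [[-7.9,0.76,0],[0,0,-0.051],35],
])

```text
clock: 9.3
eef_pos: [485.2, 55.7, 30.3]
eef_rot: [3.142, 0.001, -0.104]
wrist_force: [-11.2, -0.1, 19.0]
finger_gap: 39.2
```

```bash
python3 - <<'E'
from h import *
np.set_printoptions(precision=1,suppress=True)
s=manip.read_state(); print(s['clock'],s['eef_pos'],s['eef_rot'],s['finger_gap'],s['wrist_force'])
im,d=shot('wrist','w7'); np.savez('pics/w7s.npz',eef_pos=s['eef_pos'],eef_rot=s['eef_rot'])
E
```

```text
9.3 [485.2  55.7  30.3] [ 3.1  0.  -0.1] 39.22064396940806 [-11.2  -0.1  19. ]
```

View pics/w7.png

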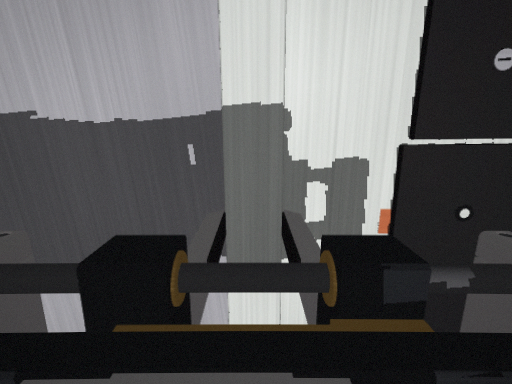

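Call:
apply_moves([
  [[0,0,0.2],[0,0,0],35],
  [[-0.3,0.03,0.2],[0,0,0],35],
  [[-0.6,0.06,0.2],[0,0,0],35],
  [[-0.7,0.07,0.15],[0,0,0],35],
  [[-0.7,0.07,0.1],[0,0,0],35],
  [[-0.7,0.07,0.1],[0,0,0],100],
  [[-0.7,0.07,0.1],[0,0,0],100],
  [[-0.7,0.07,0.1],[0,0,0],100],
  [[-0.7,0.07,0.1],[0,0,0],100],
  [[-0.7,0.07,0.1],[0,0,0],100],
])

```text
clock: 10.6
eef_pos: [478.4, 56.4, 30.9]
eef_rot: [-3.142, -0.0, -0.104]
wrist_force: [0.1, -0.6, 0.4]
finger_gap: 85.4
```

```bash
python3 - <<'E'
from h import *
np.set_printoptions(precision=1,suppress=True)
s=manip.read_state(); print(s['clock'],s['eef_pos'],s['eef_rot'],s['finger_gap'],s['wrist_force'])
im,d=shot('wrist','w8'); np.savez('pics/w8s.npz',eef_pos=s['eef_pos'],eef_rot=s['eef_rot'])
ex=np.array([.99465,-.10332]);ey=np.array([.10332,.99465])
for r in(60,120,180,240):
  print(r,end=': ')
  for c in range(190,300,6):
    o,v=ray('wrist',[(c,r)],s); P=o+v[0]*d[r,c]; print('%.0f/%.0f'%(P[:2]@ex,P[2]),end=' ')
  print()
E
```

```text
10.6 [478.4  56.4  30.9] [-3.1 -0.  -0.1] 85.37358794469498 [ 0.1 -0.6  0.4]
60: 425/0 437/39 440/39 444/39 448/40 451/40 455/38 456/7 460/-1 464/-0 469/0 473/-2 477/15 481/15 485/16 489/16 493/13 497/17 501/16 
120: 422/-1 427/-1 439/39 442/39 446/40 450/41 454/39 456/20 459/-0 464/-0 468/-1 473/0 477/15 481/15 486/16 490/15 494/16 499/15 503/16 
180: 419/-1 424/-2 437/40 441/40 445/39 449/39 453/40 456/30 458/-1 463/0 468/-1 473/-1 477/15 482/14 486/16 491/16 495/16 500/16 505/14 
240: 417/-0 422/0 427/-1 439/40 443/39 448/39 452/40 456/38 458/0 463/0 468/-1 473/1 478/16 482/16 487/15 492/15 497/16 501/16 506/17
```

View pics/w8.png

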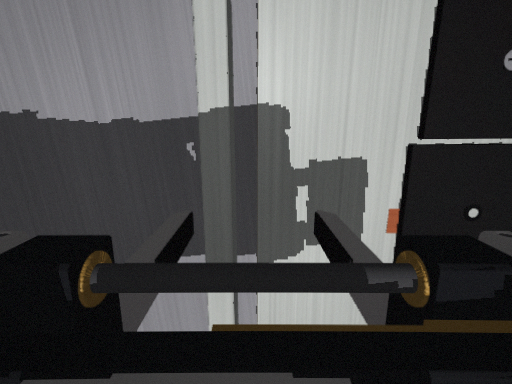

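The bar is already standing upright on the bench just in front of the board: top z≈40, u 436 to 456 (20 mm wide), with the board's front edge at u≈475. I'll grip it across its 20 mm width.

Call:
apply_moves([
  [[-0.8,0.08,0],[0,0,0],95],
  [[-1.6,0.16,0],[0,0,0],95],
  [[-2.4,0.25,0],[0,0,0],95],
  [[-2.4,0.25,-0.6],[0,0,0],80],
  [[-2.4,0.25,-1],[0,0,0],50],
  [[-2.4,0.25,-1],[0,0,0],14],
  [[-2.4,0.25,-1],[0,0,0],14],
  [[-2.4,0.25,-1],[0,0,0],14],
  [[-2.4,0.25,-1],[0,0,0],14],
  [[-2.4,0.25,-1],[0,0,0],14],
], grip_force=40)

```text
clock: 11.9
eef_pos: [454.4, 58.9, 20.9]
eef_rot: [-3.142, -0.0, -0.104]
wrist_force: [0.1, 1.3, -0.0]
finger_gap: 23.0
```

Call:
apply_moves([
  [[0,0,0],[0,0,0],14],
  [[0,0,0],[0,0,0],14],
  [[0,0,1],[0,0,0],14],
  [[0,0,2.2],[0,0,0],14],
  [[0.6,-0.06,3],[0,0,0],14],
  [[3,-0.31,3],[0,0,0],14],
  [[5.8,-0.6,3],[0,0,0],14],
  [[8.6,-0.89,3],[0,0,0],14],
  [[10.4,-1.08,3],[0,0,0],14],
  [[10.9,-1.13,3],[0,0,0],14],
])

```text
clock: 13.15
eef_pos: [564.1, 47.4, 50.9]
eef_rot: [-3.142, -0.0, -0.104]
wrist_force: [-0.1, 0.7, -3.7]
finger_gap: 19.6
```

```bash
python3 - <<'E'
from h import *
np.set_printoptions(precision=1,suppress=True)
s=manip.read_state(); print(s['clock'],s['eef_pos'],s['eef_rot'],s['finger_gap'],s['wrist_force'])
im,d=shot('wrist','w9'); np.savez('pics/w9s.npz',eef_pos=s['eef_pos'],eef_rot=s['eef_rot'])
ex=np.array([.99465,-.10332]);ey=np.array([.10332,.99465])
for r in(30,80,120,180,200):
  print(r,end=': ')
  for c in range(210,310,5):
    o,v=ray('wrist',[(c,r)],s); P=o+v[0]*d[r,c]; print('%.0f/%.0f'%(P[:2]@ex,P[2]),end=' ')
  print()
E
```

```text
13.15 [564.1  47.4  50.9] [-3.1 -0.  -0.1] 19.58241511916851 [-0.1  0.7 -3.7]
30: 526/15 529/16 533/16 537/15 540/15 544/15 550/69 553/70 555/70 558/71 561/69 564/70 566/69 573/16 577/14 580/15 584/16 588/16 590/22 594/23 
80: 524/15 528/16 532/15 536/16 539/15 543/14 550/70 552/70 555/70 558/70 561/70 564/70 567/68 574/16 577/16 581/16 585/17 589/16 591/22 595/23 
120: 523/16 527/15 531/14 535/15 539/16 543/15 549/69 552/70 555/69 558/71 561/70 564/70 567/67 574/16 578/15 582/14 586/16 589/22 593/22 596/24 
180: 521/16 525/16 529/15 533/15 538/16 542/16 549/70 552/70 555/69 558/69 561/70 564/69 571/16 575/16 579/16 583/20 586/23 590/23 594/24 598/22 
200: 520/15 525/15 529/17 533/15 537/16 542/16 549/69 552/70 555/68 558/70 561/71 564/70 571/16 575/15 579/18 583/22 587/22 591/22 595/23 599/22
```

View pics/w9.png

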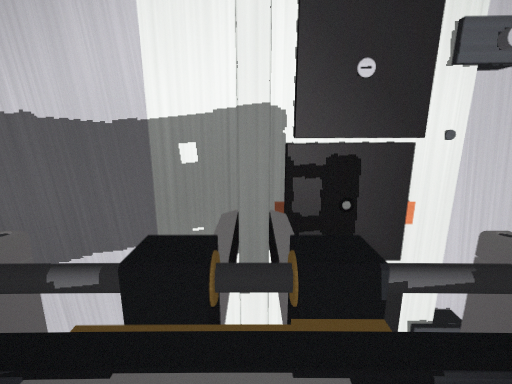

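Call:
apply_moves([
  [[0,0,-0.6],[0,0,0],14],
  [[0,0,-1.2],[0,0,0],14],
  [[0,0,-1.4],[0,0,0],14],
  [[0.5,-0.05,-1.4],[0,0,0],14],
  [[1,-0.1,-1.4],[0,0,0],14],
  [[1.4,-0.15,-1.4],[0,0,0],14],
  [[1.7,-0.18,-1.4],[0,0,0],14],
  [[1.9,-0.2,-1.4],[0,0,0],14],
  [[2.1,-0.22,-1.4],[0,0,0],14],
  [[2.2,-0.23,-1.4],[0,0,0],14],
])

```text
clock: 14.45
eef_pos: [584.8, 45.4, 36.9]
eef_rot: [3.142, 0.002, -0.104]
wrist_force: [-9.0, 1.0, 4.7]
finger_gap: 19.7
```

Call:
apply_moves([
  [[0.1,-0.01,0],[0,0,0],14],
  [[0.15,-0.015,0],[0,0,0],14],
  [[0.15,-0.015,0],[0,0,0],14],
  [[0.15,-0.015,0],[0,0,0],14],
  [[0.15,-0.015,0],[0,0,0],14],
  [[0.15,-0.015,0],[0,0,0],14],
  [[0.15,-0.015,0],[0,0,0],14],
  [[0.15,-0.015,0],[0,0,0],14],
  [[0.15,-0.015,0],[0,0,0],14],
  [[0.15,-0.015,0],[0,0,0],14],
])

```text
clock: 15.7
eef_pos: [586.0, 45.2, 36.9]
eef_rot: [3.141, 0.002, -0.104]
wrist_force: [-10.0, 0.8, 6.1]
finger_gap: 19.6
```

```bash
cat > look.py <<'E'
from h import *
import sys
np.set_printoptions(precision=2,suppress=True)
n=sys.argv[1]
s=manip.read_state(); print(s['clock'],s['eef_pos'],s['eef_rot'],s['finger_gap'],s['wrist_force'],s['moment'])
im,d=shot('wrist',n); np.savez(f'pics/{n}s.npz',eef_pos=s['eef_pos'],eef_rot=s['eef_rot'])
x0,y0,x1,y1=map(int,sys.argv[2:6]); f=min(800/(x1-x0),600/(y1-y0))
cv2.imwrite(f'pics/{n}c.png',cv2.resize(im[y0:y1,x0:x1,::-1],None,fx=f,fy=f,interpolation=cv2.INTER_NEAREST)); print('f',f)
E
python3 look.py w10 150 0 450 225
```

```text
15.7 [586.01  45.24  36.92] [ 3.14  0.   -0.1 ] 19.5689317886787 [-9.97  0.84  6.12] [ 0.15  2.15 -0.02]
f 2.6666666666666665
```

View pics/w10c.png

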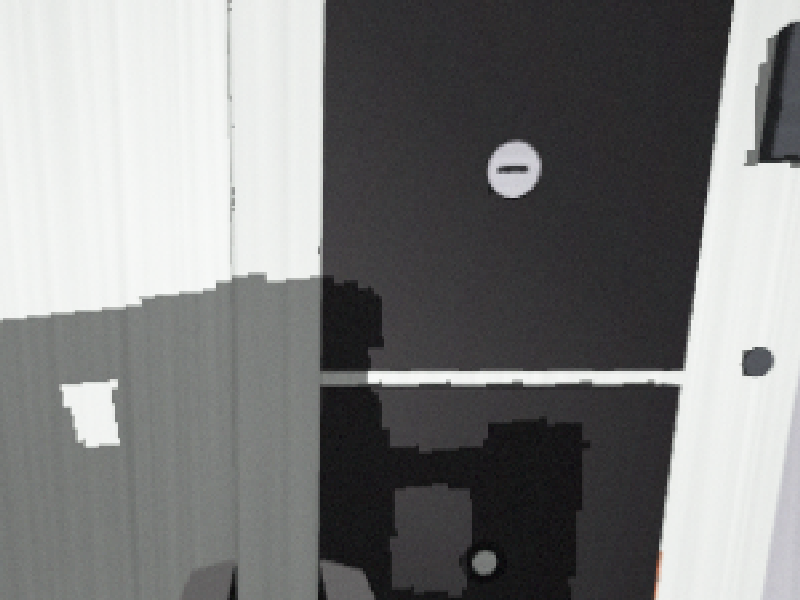

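Call:
apply_moves([
  [[0.1,-0.01,0],[0,0,0],14],
  [[0.2,-0.02,0],[0,0,0],14],
  [[0.2,-0.02,0],[0,0,0],14],
  [[0.2,-0.02,0],[0,0,0],14],
  [[0.2,-0.02,0],[0,0,0],14],
  [[0.2,-0.02,0],[0,0,0],14],
  [[0.2,-0.02,0],[0,0,0],14],
  [[0.2,-0.02,0],[0,0,0],14],
  [[0.2,-0.02,0],[0,0,0],14],
  [[0.2,-0.02,0],[0,0,0],14],
])

```text
clock: 17.0
eef_pos: [586.4, 45.2, 36.9]
eef_rot: [3.141, 0.007, -0.104]
wrist_force: [-22.0, 1.3, 17.4]
finger_gap: 19.9
```

Call:
apply_moves([
  [[0,0,0],[0,0,0],40],
  [[0,0,0],[0,0,0],40],
  [[0,0,0],[0,0,0],40],
  [[0,0,1],[0,0,0],40],
  [[0,0,4],[0,0,0],40],
  [[0,0,8],[0,0,0],40],
  [[0,0,12],[0,0,0.18],60],
  [[0,0,15],[0,0,0.36],60],
  [[0,0,16],[0,0,0.54],60],
  [[0,0,16],[0,0,0.72],60],
])

```text
clock: 18.25
eef_pos: [589.3, 44.9, 198.8]
eef_rot: [3.14, -0.002, 0.622]
wrist_force: [0.3, -0.2, 0.0]
finger_gap: 56.1
```

```bash
python3 look.py w11 60 0 460 300
python3 - <<'E'
from h import *
s=manip.read_state(); print(s['joints'])
E
```

```text
18.25 [589.32  44.91 198.79] [ 3.14 -0.    0.62] 56.09354430717054 [ 0.29 -0.18  0.04] [-0.04  0.04  0.03]
f 2.0
[ 1.41232832e-02  3.93705036e-01  1.40649327e+00 -3.75677365e-05
  1.33974748e+00 -6.17045627e-01]
```

View pics/w11c.png

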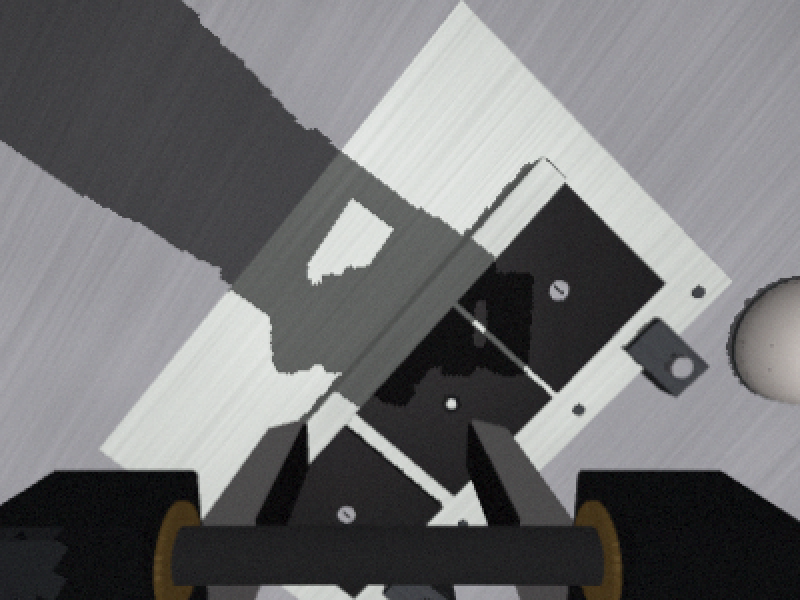

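The straightedge stands upright and looks flush along the row, and the loose tile is in line with its neighbours. Next is the spacer.

Call:
apply_moves([
  [[-2,6,0],[0,0,0.17],60],
  [[-4,12,0],[0,0,0.34],60],
  [[-6,18,0],[0,0,0.51],60],
  [[-8,24,0],[0,0,0.68],60],
  [[-10,29,-1],[0,0,0.85],60],
  [[-10.7,32,-3],[0,0,1.0],60],
  [[-10.7,32,-5],[0,0,1.12],60],
  [[-10.7,32,-7],[0,0,1.16],60],
  [[-10.7,32,-7.5],[0,0,1.16],60],
  [[-10.7,32,-7.5],[0,0,1.16],60],
])

```text
clock: 19.55
eef_pos: [482.1, 364.9, 122.4]
eef_rot: [3.141, -0.0, 1.774]
wrist_force: [0.2, 0.4, 0.2]
finger_gap: 56.4
```

```bash
python3 look.py w12 130 80 380 270
python3 - <<'E'
from h import *
np.set_printoptions(precision=1,suppress=True)
s=dict(np.load('pics/w12s.npz')); d=np.load('pics/w12.npz')['d']
Rm=R.from_euler('xyz',s['eef_rot']).as_matrix()
# points at z between 50 and 62 => spacer top
H,W=d.shape; rr,cc=np.mgrid[0:H,0:W]; px=np.c_[cc.ravel(),rr.ravel()]
o,v=ray('wrist',px,s); P=o+v*d.reshape(-1,1)
L=(P-s['eef_pos'])@Rm
m=(P[:,2]>52)&(P[:,2]<63)&(abs(L[:,0])<22)&(abs(L[:,1])<40)&(d.ravel()>0)
print(m.sum(),P[m].mean(0),L[m].min(0),L[m].max(0),L[m].mean(0), np.percentile(px[m],[2,98],axis=0))
q=cv2.minAreaRect(P[m][:,:2].astype(np.float32)); print(q)
E
```

```text
19.55 [482.06 364.94 122.4 ] [ 3.14 -0.    1.77] 56.37418198584922 [0.19 0.37 0.15] [0.07 0.02 0.03]
f 3.1578947368421053
457 [480.1 365.2  57.1] [ -6.2 -15.9  63.1] [ 7.4 13.1 70.4] [ 0.6 -1.9 65.3] [[247. 180.]
 [261. 210.]]
((480.5497131347656, 365.2684631347656), (28.972850799560547, 13.641210556030273), 11.417587280273438)
```

View pics/w12c.png

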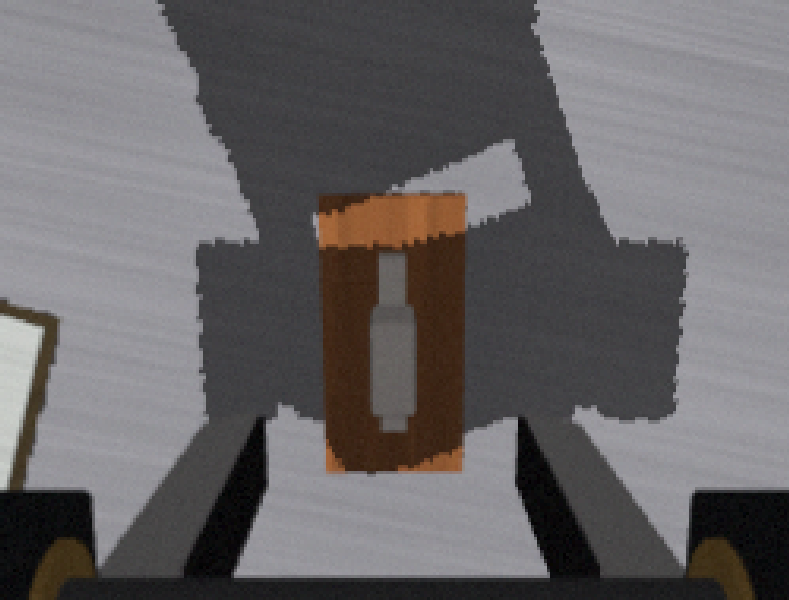

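The spacer sits centred between the jaws, with its top at z≈57 as expected and yaw 0.20. I'll descend and grip it.

Call:
apply_moves([
  [[-0.05,0,-3],[0,0,0],60],
  [[-0.05,0,-6],[0,0,0],50],
  [[-0.05,0,-8.5],[0,0,0],40],
  [[-0.05,0,-9.6],[0,0,0],35],
  [[-0.05,0,-9.8],[0,0,0],30],
  [[-0.05,0,-9.8],[0,0,0],5],
  [[-0.05,0,-9.8],[0,0,0],5],
  [[-0.05,0,-9.8],[0,0,0],5],
  [[-0.05,0,-9.8],[0,0,0],5],
  [[-0.05,0,-9.8],[0,0,0],5],
], grip_force=50)

```text
clock: 20.85
eef_pos: [481.8, 365.2, 24.9]
eef_rot: [3.14, -0.001, 1.776]
wrist_force: [-1.6, 0.2, 6.5]
finger_gap: 13.3
```

```bash
python3 - <<'E'
from h import *
im=np.load('pics/w11.npz')['im']
cv2.imwrite('pics/w11z.png',cv2.resize(im[195:265,220:300,::-1],None,fx=8,fy=8,interpolation=cv2.INTER_NEAREST))
np.set_printoptions(precision=1,suppress=True)
s=dict(np.load('pics/w11s.npz'))
ex=np.array([.99465,-.10332]);ey=np.array([.10332,.99465])
# sample brightness along v at various u on plane 23
g=cv2.cvtColor(im,cv2.COLOR_RGB2GRAY)
for u in(600,610,620,630,640,650,660,670,680):
  vs=np.arange(40,72,1.); P=np.array([[*(u*ex+v*ey),23] for v in vs]); q=proj('wrist',P,s).astype(np.float32)
  print(u,cv2.remap(g,q[:,0].reshape(1,-1),q[:,1].reshape(1,-1),cv2.INTER_LINEAR)[0])
print('+v joint')
for u in(600,620,640,660,680):
  vs=np.arange(155,172,.5); P=np.array([[*(u*ex+v*ey),23] for v in vs]); q=proj('wrist',P,s).astype(np.float32)
  print(u,cv2.remap(g,q[:,0].reshape(1,-1),q[:,1].reshape(1,-1),cv2.INTER_LINEAR)[0])
E
```

```text
600 [ 42  44  42  41  38  39  31  32  56 140 205 213 212 212 213 213 212 209
 182 121  66  45  43  44  45  44  45  45  45  46  45  44]
610 [ 41  39  39  39  42  44  35  27  71 147 196 212 214 214 213 212 212 209
 185 125  67  44  43  44  45  45  43  41  42  44  44  42]
620 [ 42  41  40  40  41  40  35  29  58 128 191 210 210 211 210 210 211 208
 188 122  57  45  44  42  40  41  40  43  44  44  44  44]
630 [ 40  41  37  37  38  36  32  42  92 155 197 210 212 213 213 213 211 206
 182 139  72  42  42  43  42  41  41  38  39  43  42  40]
640 [ 40  38  38  39  39  39  34  29  73 143 184 209 214 212 212 211 211 205
 174 115  58  40  40  41  40  40  39  38  38  39  40  41]
650 [ 37  35  38  37  36  36  30  37  86 165 210 209 207 209 209 210 210 200
 173 110  52  40  38  37  37  37  38  38  36  37  41  42]
660 [ 39  38  35  35  37  35  29  33  82 159 194 210 210 210 210 210 210 205
 173 106  52  37  37  36  36  38  38  37  37  38  38  35]
670 [ 31  33  36  37  38  39  30  25  84 158 197 211 211 211 210 208 208 208
 181 121  64  43  39  35  36  36  35  36  35  37  38  36]
680 [ 35  34  34  35  34  32  27  26  55 128 175 198 211 209 209 210 211 208
 189 123  55  37  35  36  37  35  33  35  36  35  33  34]
+v joint
600 [11 13 15 17 21 32 45 60 76 87 94 96 91 81 69 53 36 23 16 15 15 16 17 18
 18 18 16 15 15 15 13  9  9 13]
620 [ 47  47  47  46  49  58  82 119 158 183 187 180 170 155 127  82  49  33
  26  22  18  17  16  16  16  16  16  16  16  17  18  17  15  16]
640 [16 16 18 19 22 29 40 57 74 88 95 92 87 79 63 46 31 20 16 16 15 14 15 16
 18 18 18 16 15 14 13 14 15 17]
660 [ 30  27  25  22  19  35  64 101 146 174 193 208 206 183 152 111  72  56
  45  41  41  41  41  41  41  41  40  40  40  40  39  40  41  41]
680 [ 38  38  39  39  41  44  61  95 145 184 205 219 213 200 169 130  92  61
  45  37  37  38  39  40  39  37  36  37  38  38  38  37  36  37]
```

View pics/w11z.png

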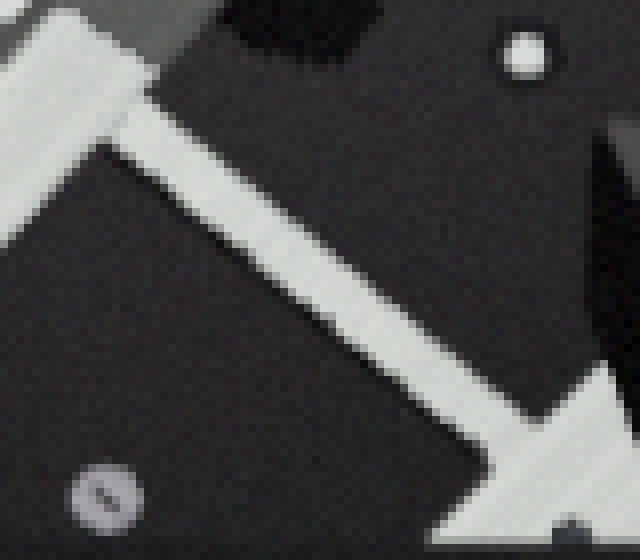

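Call:
apply_moves([
  [[0,0,3],[0,0,0],5],
  [[0,0,8],[0,0,0],5],
  [[2,-4.8,9],[0,0,-0.05],5],
  [[4.2,-10,9],[0,0,-0.1],5],
  [[6.4,-15.3,9],[0,0,-0.16],5],
  [[8.7,-20.7,9],[0,0,-0.2],5],
  [[11,-26,9],[0,0,-0.25],5],
  [[13.2,-31.5,9],[0,0,-0.309],5],
  [[15.2,-36.3,9],[0,0,-0.309],5],
  [[15.87,-37.9,8.5],[0,0,-0.309],5],
])

```text
clock: 22.1
eef_pos: [640.7, -16.7, 108.9]
eef_rot: [3.141, 0.0, 1.464]
wrist_force: [-0.5, 0.5, -1.1]
finger_gap: 13.8
```

```bash
python3 look.py w13 100 80 420 270; cat > scan.py <<'E'
from h import *
import sys
np.set_printoptions(linewidth=200)
n=sys.argv[1]; s=dict(np.load(f'pics/{n}s.npz')); im=np.load(f'pics/{n}.npz')['im']; g=cv2.cvtColor(im,cv2.COLOR_RGB2GRAY)
ex=np.array([.99465,-.10332]);ey=np.array([.10332,.99465])
print('TCP uv',s['eef_pos'][:2]@ex,s['eef_pos'][:2]@ey)
for rng in((38,72),(150,172)):
 print(rng)
 for u in(595,600,605,610,620,660,670):
  vs=np.arange(*rng,1.); P=np.array([[*(u*ex+v*ey),23] for v in vs]); q=proj('wrist',P,s).astype(np.float32)
  print(u,cv2.remap(g,q[:,0].reshape(1,-1),q[:,1].reshape(1,-1),cv2.INTER_LINEAR)[0])
E
python3 scan.py w13
```

```text
22.1 [640.73 -16.74 108.91] [3.14 0.   1.46] 13.81223495631144 [-0.48  0.51 -1.06] [ 0.05  0.02 -0.01]
f 2.5
TCP uv 639.0313764349046 49.54841211561158
(38, 72)
595 [ 64  66  63  54  43  43  46  45  45  49  91 184 234 233 232 210 187 187 189 191 186 136  69  47  45  45  45  45  44  43  42  32  23  28]
600 [ 20  21  22  22  23  21  19  19  23  35  76 108 108 108 110 111 111 110 107 107 108  80  40  26  24  24  24  22  18  17  22  24  22  22]
605 [ 23  21  20  18  19  20  20  20  20  36  78 105 107 107 107 107 106 105 105 106 105  79  34  17  21  22  23  23  20  22  18  15  21  23]
610 [ 20  23  22  18  19  20  22  22  22  38  83 109 109 108 109 109 108 108 108 110 108  74  31  20  20  20  17  20  24  22  19  18  20  20]
620 [ 19  18  18  17  18  21  24  27  29  45  83 107 107 107 107 106 106 107 106 107 105  72  25  19  18  20  22  18  17  18  18  20  20  22]
660 [ 74 103 104 105 106 107 105 105 104 104 105 105 105 106 106 105 105 104 104 105 105 104 102  90  52  89  87  85  87  81  75  75  64  58]
670 [ 96 116 118 120 119 119 120 120 123 119 120 121 123 119 119 120 121 121 120 119 119 118 117 108  73  32  79  87  88  88  89  87  86  87]
(150, 172)
595 [ 43  41  40  40  39  41  42  40  55 137 170  72  18  25  37  40  39  39  38  38  37  40]
600 [ 39  41  41  41  41  40  39  40  40 161 210 100  16  16  36  39  39  40  39  39  38  38]
605 [ 20  19  19  18  25  38  41  40  49 144 181  91  27  24  34  39  38  39  39  38  38  38]
610 [ 19  20  17  17  20  40  41  38  48 141 141  60  19  19  38  38  40  39  38  40  41  39]
620 [ 14  16  18  21  38  40  38  35  48 111 201  86  17  19  37  42  40  39  40  39  40  40]
660 [ 18  19  21  13  33  38  37  35  38 143 176 100  28  25  35  36  37  37  37  37  37  37]
670 [ 38  36  36  39  39  37  37  34  39 150 199  97  29  26  33  37  37  38  38  35  34  36]
```

View pics/w13c.png

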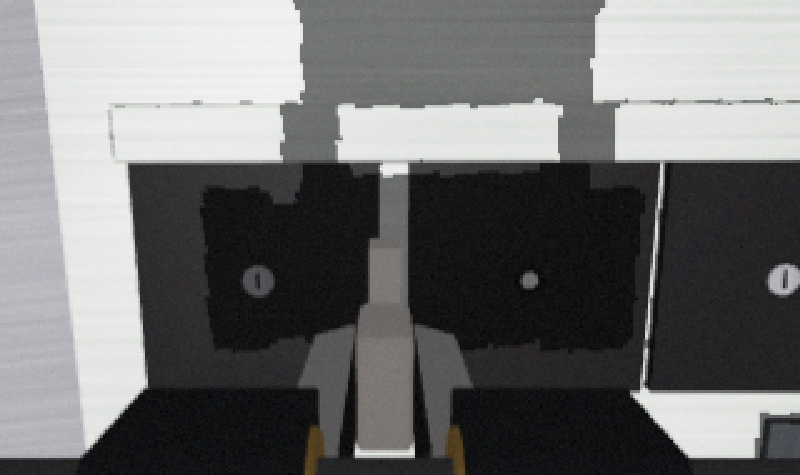

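```bash
python3 look.py w14 230 160 280 200; python3 scan.py w14 | head -6
python3 - <<'E'
from h import *
np.set_printoptions(linewidth=200)
im=np.load('pics/w14.npz')['im']; g=cv2.cvtColor(im,cv2.COLOR_RGB2GRAY); d=np.load('pics/w14.npz')['d']
for r in(170,174,178,182,186,190,194,198): print(r,g[r,236:274]); print(d[r,240:270].round(0).astype(int))
E
```

```text
22.15 [640.55 -17.09 107.82] [-3.14  0.    1.46] 13.190574419019143 [ 0.95 -1.25 -0.46] [-0.05 -0.04  0.03]
f 15.0
TCP uv 638.8848767130439 49.17894815986681
(38, 72)
595 [ 59  58  57  56  57  60  57  41  42  87 197 219 220 220 220 220 221 221 217 170 162 120  52  60  56  41  38  36  38  37  35  37  43  62]
600 [ 22  20  21  23  22  16  20  23  17  36  98 110 108 108 110 105 107 108 107 109 107  80  22  17  22  21  21  18  19  19  21  22  20  21]
605 [ 25  21  22  23  21  22  22  23  22  38  96 107 105 107 107 107 107 105 106 106 104  79  27  24  22  21  23  18  20  21  21  19  20  20]
610 [ 23  19  18  19  20  22  23  22  21  34 104 108 110 107 109 107 109 110 110 109 105  81  26  21  21  20  20  19  19  20  20  21  17  18]
170 [ 19  23  21  17  17  22  25  23  22  22  18  23  20  18  24  33 109 111 104 110 107 108 109 110 103 107 104  77  12  20  21  21  16  22  25  20  14  20]
[270 269 267 269 269 270 268   0 269   0 269 269 276 276 277 277 277 276 275 277 276 276 276 276 269 269 269 269 269 269]
174 [ 20  23  23  20  16  20  17  21  13  17  17  20  30  30  33  39  92 107 106 107 
[... 1174 characters left out ...]
8  20  23  20  21]
[274 274 274 274 273 273 274 185 186 186 186 185 186 186 186 187 186 186 187 186 282 281 281 280 274 274 275 276 274 275]
194 [ 18  20  19  20  18  22  21  16  13  22  27  76 118 121 120 120 121 122 121 120 123 120 122 117 115 111 107  76  20  21  19  21  13  20  19  19  24  18]
[274 274 276 276 275 274 276 274 186 186 187 186 186 187 187 187 186 187 186 186 282 283 281 282 275 275 276 275 275 275]
198 [ 21  18  19  19  17  19  15  19  19  17  27  74 122 122 116 124 123 123 123 116 120 119 118 120 110 107 102  62  22  23  15  16  19  20  13  15  19  20]
[275 275 275 275 277 275 276 276 187 187   0 187 186 187 187 187 187 187 186 187 283 284 282 282 276 277 276 276 276 276]
```

View pics/w14c.png

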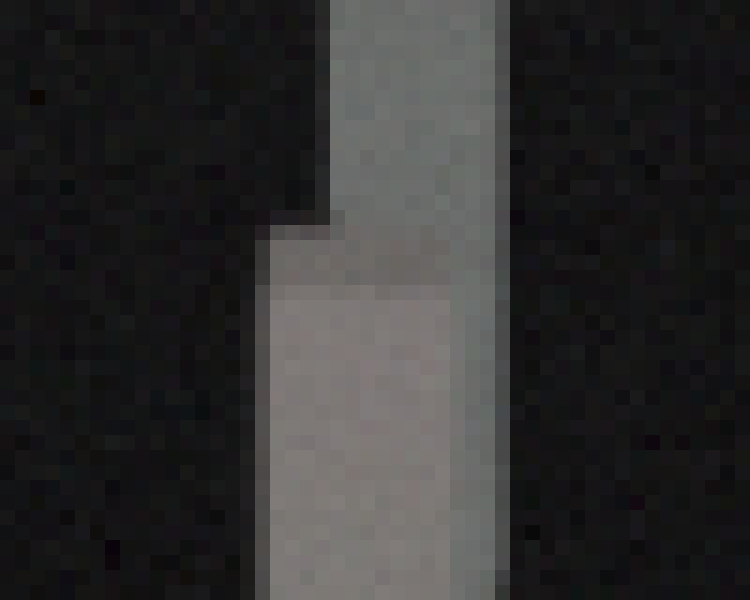

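Call:
apply_moves([
  [[0,0.05,0],[0,0,0.002],5],
  [[0,0.05,0],[0,0,0.002],5],
  [[0,0.05,-1.5],[0,0,0.002],5],
  [[0,0.05,-3],[0,0,0.002],5],
  [[0,0.05,-4.5],[0,0,0.002],5],
  [[0,0.05,-5.5],[0,0,0.002],5],
  [[0,0.05,-6],[0,0,0.002],5],
  [[0,0.05,-6.2],[0,0,0.002],5],
  [[0,0.05,-6.2],[0,0,0.002],5],
  [[0,0.05,-6.2],[0,0,0.002],5],
])

```text
clock: 23.45
eef_pos: [640.3, -13.6, 47.3]
eef_rot: [3.141, 0.0, 1.469]
wrist_force: [0.1, 0.2, -0.9]
finger_gap: 13.5
```

```bash
python3 look.py w15 220 90 300 230; python3 scan.py w15 | head -6
```

```text
23.45 [640.3  -13.63  47.3 ] [3.14 0.   1.47] 13.47137986725721 [ 0.12  0.18 -0.85] [-0.03 -0.03  0.02]
f 4.285714285714286
TCP uv 638.2831421145029 52.60047020891962
(38, 72)
595 [ 64  68  66  68  72  71  72  74  70  85 204 233 232 233 233 233 228 183 183 184 184 141  75  65  65  51  47  69  69  69  68  68  67  66]
600 [ 23  24  21  24  22  24  23  23  22  34  99 120 121 119 120 119 119 119 120 121 121  95  35  24  22  23  25  23  23  24  25  25  23  23]
605 [ 22  23  22  23  24  22  23  24  23  26  75 115 115 114 117 117 117 116 114 116 119  87  28  23  22  26  24  19  21  23  23  22  22  23]
610 [ 21  24  23  24  24  25  24  22  21  29  79 115 117 117 117 118 117 116 117 118 121  91  28  21  22  24  25  24  22  22  22  23  21  23]
```

View pics/w15c.png

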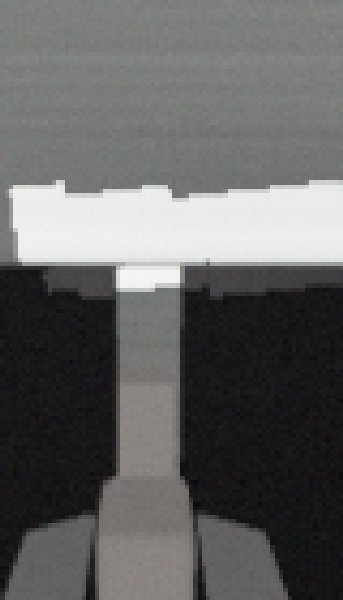

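Call:
apply_moves([
  [[0,0.02,-0.3],[0,0,0],5],
  [[0,0.02,-0.6],[0,0,0],5],
  [[0,0.02,-0.8],[0,0,0],5],
  [[0,0.02,-0.95],[0,0,0],5],
  [[0,0.02,-1.05],[0,0,0],5],
  [[0,0.02,-1.12],[0,0,0],5],
  [[0,0.02,-1.18],[0,0,0],5],
  [[0,0.02,-1.22],[0,0,0],5],
  [[0,0.02,-1.24],[0,0,0],5],
  [[0,0.02,-1.24],[0,0,0],5],
])

```text
clock: 24.75
eef_pos: [640.1, -13.4, 34.9]
eef_rot: [3.141, 0.0, 1.469]
wrist_force: [-3.2, 0.2, 5.2]
finger_gap: 13.5
```

Call:
apply_moves([
  [[0.01,0.05,0],[0,0,0],5],
  [[0.01,0.1,0],[0,0,0],5],
  [[0.02,0.15,0],[0,0,0],5],
  [[0.02,0.2,0],[0,0,0],5],
  [[0.03,0.25,0],[0,0,0],5],
  [[0.03,0.3,0],[0,0,0],5],
  [[0.04,0.35,0],[0,0,0],5],
  [[0.04,0.4,0],[0,0,0],5],
  [[0.05,0.45,0],[0,0,0],5],
  [[0.05,0.45,0],[0,0,0],5],
], grip_force=60)

```text
clock: 26.0
eef_pos: [641.0, -9.7, 34.9]
eef_rot: [3.14, 0.001, 1.469]
wrist_force: [-0.5, -6.3, 6.0]
finger_gap: 13.7
```

Call:
apply_moves([
  [[0.005,0.05,0],[0,0,0],5],
  [[0.01,0.1,0],[0,0,0],5],
  [[0.015,0.15,0],[0,0,0],5],
  [[0.02,0.2,0],[0,0,0],5],
  [[0.02,0.2,0],[0,0,0],5],
  [[0.02,0.2,0],[0,0,0],5],
  [[0.02,0.2,0],[0,0,0],5],
  [[0.02,0.2,0],[0,0,0],5],
  [[0.02,0.2,0],[0,0,0],5],
  [[0.02,0.2,0],[0,0,0],5],
])

```text
clock: 27.25
eef_pos: [641.2, -7.7, 34.9]
eef_rot: [3.14, 0.001, 1.469]
wrist_force: [-0.8, -6.0, 5.4]
finger_gap: 13.8
```

```bash
python3 look.py w16 180 60 512 300
```

```text
27.25 [641.21  -7.72  34.92] [3.14 0.   1.47] 13.826841560751026 [-0.81 -6.04  5.4 ] [-1.18  0.17  0.02]
f 2.4096385542168677
```

View pics/w16c.png

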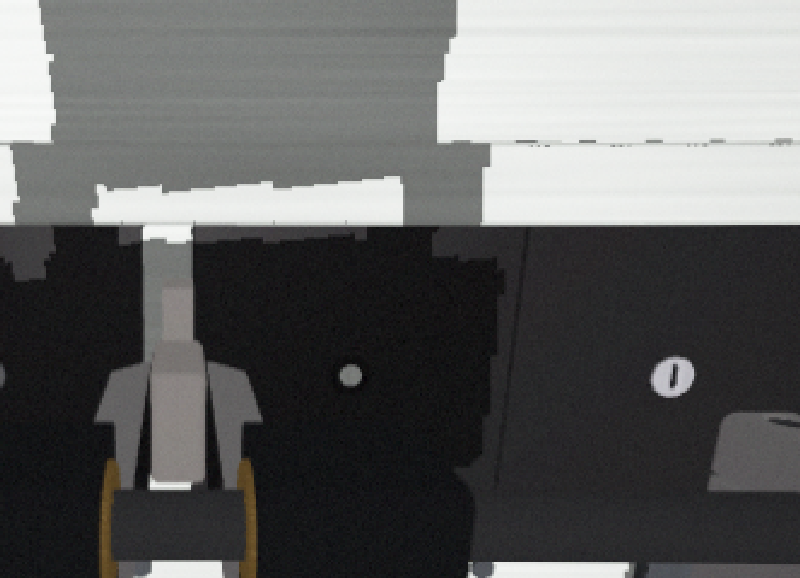

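The joint towards laid_left has narrowed to a thin line, and the force is still at sliding level (6 N). I'll keep pushing.

Call:
apply_moves([
  [[0.005,0.05,0],[0,0,0],5],
  [[0.01,0.1,0],[0,0,0],5],
  [[0.015,0.15,0],[0,0,0],5],
  [[0.015,0.15,0],[0,0,0],5],
  [[0.015,0.15,0],[0,0,0],5],
  [[0.015,0.15,0],[0,0,0],5],
  [[0.015,0.15,0],[0,0,0],5],
  [[0.015,0.15,0],[0,0,0],5],
  [[0.015,0.15,0],[0,0,0],5],
  [[0.015,0.15,0],[0,0,0],5],
])

```text
clock: 28.55
eef_pos: [641.2, -7.3, 34.9]
eef_rot: [3.14, 0.003, 1.468]
wrist_force: [-2.4, -12.7, 5.2]
finger_gap: 13.4
```

Call:
apply_moves([
  [[0.005,0.04,0],[0,0,0],5],
  [[0.005,0.07,0],[0,0,0],5],
  [[0.005,0.07,0],[0,0,0],5],
  [[0.005,0.07,0],[0,0,0],5],
  [[0.005,0.07,0],[0,0,0],5],
  [[0.005,0.07,0],[0,0,0],5],
  [[0.005,0.07,0],[0,0,0],5],
  [[0.005,0.07,0],[0,0,0],5],
  [[0.005,0.07,0],[0,0,0],5],
  [[0.005,0.07,0],[0,0,0],5],
])

```text
clock: 29.8
eef_pos: [641.2, -7.3, 34.9]
eef_rot: [3.141, 0.003, 1.468]
wrist_force: [-2.5, -15.8, 6.2]
finger_gap: 13.5
```

```bash
python3 look.py w17 60 60 512 300; python3 - <<'E'
from h import *
im,d=shot('scene','s17')
cv2.imwrite('pics/s17c.png',cv2.resize(im[145:300,160:380,::-1],None,fx=3.6,fy=3.6,interpolation=cv2.INTER_CUBIC))
np.set_printoptions(linewidth=220)
n='w17'; s=dict(np.load(f'pics/{n}s.npz')); im=np.load(f'pics/{n}.npz')['im']; d=np.load('pics/w17.npz')['d']
ex=np.array([.99465,-.10332]);ey=np.array([.10332,.99465])
g=cv2.cvtColor(im,cv2.COLOR_RGB2GRAY)
for v in(20,100,130,180,200):
  us=np.arange(578,596,1.); P=np.array([[*(u*ex+v*ey),23] for u in us]); q=proj('wrist',P,s).astype(np.float32)
  print(v,cv2.remap(g,q[:,0].reshape(1,-1),q[:,1].reshape(1,-1),cv2.INTER_LINEAR)[0])
for u in(605,620,640):
  vs=np.arange(154,172,1.); P=np.array([[*(u*ex+v*ey),23] for v in vs]); q=proj('wrist',P,s).astype(np.float32)
  print(u,cv2.remap(g,q[:,0].reshape(1,-1),q[:,1].reshape(1,-1),cv2.INTER_LINEAR)[0])
E
```

```text
29.8 [641.2   -7.27  34.89] [3.14 0.   1.47] 13.457353079030431 [ -2.54 -15.85   6.2 ] [-3.42  0.42  0.03]
f 1.7699115044247788
20 [118 115 117 117 117 118 118 120 122 121 121 119 116  99  72  62  65  63]
100 [115 125 224 233 234 234 235 237 238 237 237 234 230 198  95  60  59  45]
130 [115 118 117 116 115 117 121 122 119 119 117 116 115 104  42  23  22  23]
180 [236 236 236 234 232 234 239 238 237 237 234 237 232 214  77  40  40  38]
200 [235 234 233 232 229 233 238 235 236 233 234 235 231 219  66  38  38  38]
605 [20 19 20 29 41 41 43 43 39 34 39 39 39 42 41 41 39 39]
620 [16 18 20 20 23 33 38 39 39 30 37 42 41 41 40 40 40 41]
640 [23 20 19 18 28 37 42 40 39 35 37 41 40 39 39 42 39 39]
```

View pics/w17c.png

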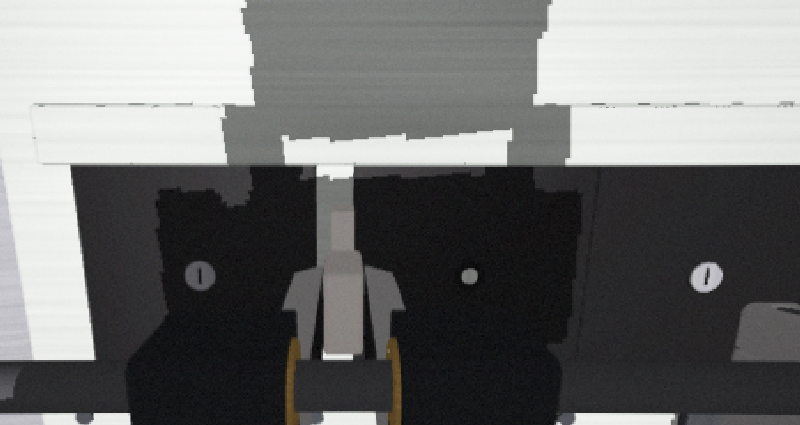

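View pics/s17c.png

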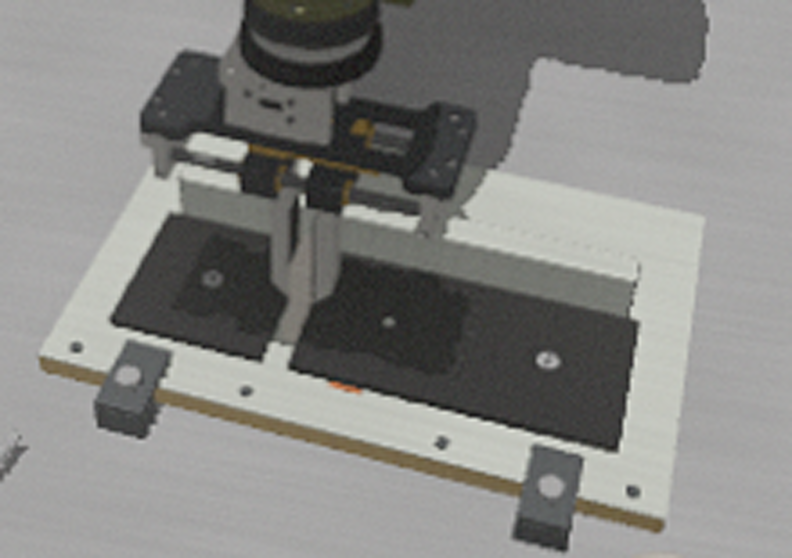

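The last views show three things:
- **Joint:** no gap at the laid_left joint.
- **Straightedge:** upright and flush, with no light strip between it and the tiles.
- **Spacer:** still gripped, pressing with about 16 N.

I'm handing the job in.

```bash
python3 - <<'E'
from h import *
print(manip.sign_off()); s=manip.read_state(); print(s['clock'],s['wrist_force'],s['finger_gap'])
E
```

```text
the job is handed in; nothing more can be done
None
the job is handed in; nothing more can be done
```

I handed the job in at about 30 s. The straightedge is upright and flush against both screwed tiles, and the loose tile is in line and closed against laid_left. The arm is still gripping the spacer in the wide -y joint and pressing.

**Mishap:** my first push tipped the straightedge onto its wide side. In the camera views the fingertips end about level with the reported TCP, not 25 mm ahead of it, so I had pushed too high. I slid the bar over the board's front edge, where it landed upright on the bench. I then gripped it, set it back on the board, pushed it flush with 22 N, and released it. From then on I used the measured tip position.

**Last checks:**
- **Straightedge:** the TCP stopped at 578.6 mm along the panel's x axis, where 578.2 was predicted for flush. The scene view shows no gap between the bar and the tiles.
- **Loose tile:** the joint at laid_left was 3 to 4 mm wide and now shows only as a hairline. The hard stop was clear: the force rose from 6 N to 16 N with only about 0.4 mm of movement.
- **Spacer:** contact came at the expected height for its foot on the panel, with about 5 to 6 N downward. It was held with a 60 N grip setting and about 16 N sideways push just before hand-in. The robot gave no readings after that.

**Disagreements:** the stated fingertip length did not match what the cameras showed. Two views also differed by about 1 mm on the wide joint's position (middle at 52.6 or 53.5 mm), and I went by the closer one. The bar's flush fit at its far ends was judged only from the pictures and the push force.

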